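# Hang the charged rotary tool on the swivel hook of its bench stand

### The arm

A 6-joint arm with a two-finger parallel gripper is mounted at the origin on the work surface. World frame = base frame: x ahead of the robot, y to its left, z up, the work surface at z = 0. Lengths are in mm, angles in rad, forces in N, time in s.
With the tool pointing down it reaches from about 350 to 975 mm from the base axis. Payload 7.1 kg.
Tool frame: the origin (TCP) lies midway between the tips of the shut fingers; the grasp point (between the pads) lies 19 mm behind it; z points along the fingers, x is the direction in which the jaws open and shut, and the axes are right-handed (so a half turn about z gives the same grasp; the last joint's range is limited). The gripper opens to 88 mm and grips with 3 to 60 N. Pads are 20 mm wide; open, the fingers measure 115 mm over their backs; the gripper's body (75 mm by 178 mm) begins 61 mm behind the grasp point.
Start: joints at [1.201, 0.423, 1.63, -0, 1.089, -0.019], TCP at [214.749, 586.931, 222.675] pointing down, gripper open.
Joint ranges: [-3, 3], [-0.9, 2.11], [0.09, 2.58], [-1.31, 4.45], [0.11, 2.69], [-2.54, 2.54]. Speed limits (rad/s): [2.39, 2.39, 3.01, 3.14, 3.14, 3.14].

### API

Orientations are given as a rotation vector (axis times angle).
In Python, from workcell import telemetry, imaging, ticket gives the robot as it stands.
- The arm moves only by the tool jog_arm, never from a script. Its arguments are lists of equal length, an entry for each row: "travel": the shift along the world's x, y, z in units of 400 mm (1.0 is 400 mm), a list of three; "dr": the turn, a rotation vector about the world's x, y, z in units of 90 degrees (1.0 is 90 degrees), a list of three. In form: {"travel": [[tx, ty, tz], ...], "dr": [[wx, wy, wz], ...]}. A call has exactly 10 rows; each row is the pose to reach, as a shift and turn from the pose measured when the call began; what a row does not reach only later rows make up. A row lasts 1/10 s, in which the tool goes at most 50 mm and 8.59 degrees, less where a joint would pass 70% of its speed; a pose out of reach is approached as far as the arm can. A call with a number of a shift or a turn outside -1 to 1 is refused whole. A call with a gripper value outside its range is refused whole. "hand" is the opening, from -1 (shut) to 1 (fully open), set as the call begins (left out, the last holds). The fingers move at their own pace and stop on an object; the grip force is fixed at half the most. Time passes only in rows, so rows that repeat a pose let the fingers close, or fill a call up. It gives the time, the measured TCP pose, the force and the opening at its end, in the units of the state.
- telemetry.get_obs(): the state, without advancing time (a new reading comes with each control period).
- imaging.get_image(name): name is "scene" or "side" or "wrist"; returns a dict with "pixels" (400x640x3 uint8, red, green, blue), "range_z" (400x640 float32, mm along the optical axis (not along the pixel's ray), 0 where there is no reading), "fx", "fy", "cx", "cy" (pixels), "extrinsics" (4x4, takes a point from world to camera coordinates). Camera axes: x right, y down, z forward; pixel columns grow to the right and rows downward; lengths in mm; the calibration is good to about 2 mm. A picture is of the moment at which its call begins.
- ticket.close_job(): hands the job in, once; it reports no verdict.
The state is a dict: "t": time; "qpos": joint angles; "qvel": joint speeds; "joint_torque": joint torques, N m; "ee_pos": TCP position; "orientation": TCP orientation; "ft_force": force on the tool from outside, world axes, zero at the start; "moment": the same for the moment, N m; "width": finger opening in mm.
Only numpy, scipy, OpenCV 4.12 (cv2) and the standard library are available. Lean on these libraries where they do the work, as an engineer would, in place of code of your own. Each camera call takes 0.05 s, during which the arm holds its last target. There are 200 camera calls.

### The job

The cordless rotary tool has finished charging and should hang ready for use on the bench stand. First, with the tool still in its charging cradle, swing the stand's swivel hook round until it points straight out along the middle of the long base plate, so that the weight cannot tip the stand. Then lift the tool out of the cradle and hang it nose down by its wire bail on the hook, free and still, with the hook still out over the plate and the bottle, vice, bit tray and screwdriver left alone.

Things in the scene. Friction and masses are not known exactly. Their poses are not given: they have to be found in the camera images.
- stand: Bench stand, does not move: grey cast plate 220 x 140 mm, 14 mm thick, with an upright 16 mm steel rod near one short end; a swivel hook tops the rod. Origin: foot of the rod, on the bench surface. x runs along the middle of the plate to its far (long) end: the plate reaches 185 mm to +x, 35 mm to -x, 70 mm to each side. z up.
- hook_seat (a point): Top of the swivel hook's level arm, 80 mm out from the rod's axis, 269 mm above the bench. x points out along the arm, z up. The arm is an 8 mm round bar (axis 265 mm up). The hook turns either way, any amount, against friction (0.25 N m, about 3 N sideways here) and stays where it is left. It must point along the stand's +x.
- hook_tip (a point): Top of the hook's upturned tip, the arm's free end, 277 mm above the bench, 110 mm from the rod's axis (the bar ends at 114 mm and starts to turn up at 103 mm); axes as hook_seat.
- hook_turret (a point): Top of the turret that carries the arm, on the rod's axis, 286 mm above the bench; turret 30 mm across. Axes as hook_seat.
- cradle: Charging cradle, black plastic, it does not move: a 104 x 92 x 22 mm foot with an upright round socket 67 mm across, whose rim is 94 mm above the bench. Origin: centre of its underside; z up. The tool stands nose down in the socket with its 46 mm body 24 mm deep in it (2 to 3 mm play all round); it lifts straight out.
- rotary: Cordless rotary tool, about 0.4 kg, loose, nose down. Origin: tip of its bit, on its axis; z along the axis to the tail (up), y in the plane of its bail, x square to that plane. Along z: nose, at most 33 mm across, 0 to 66 mm; round body 46 mm across, 66 to 188 mm; then a rigid upright bail of 5 mm wire, 34 mm wide, top at 219 mm. Half a turn about z is the same.
- rotary_centre (a point): Centre of the rotary tool, 110 mm above the tip of its bit, on its axis; axes as the tool's.
- rotary_bail (a point): Underside of the top of the tool's bail, where the hook's arm bears, on the axis, 214 mm above the tip of the bit; axes as the tool's: the arm passes through along x. The opening below this point is 26 mm high (down to the flat top of the body) and 24 mm wide.
- bottle: White plastic bottle, 60 mm across, 150 mm high, origin under its centre. Leave alone.
- vice: Small steel toolmaker's vice, 110 x 46 x 44 mm, origin under its centre. Leave alone.
- bits: Open grey divided bit tray, 130 x 90 x 32 mm, origin under its centre. Leave alone.
- driver: Screwdriver with a black handle, 190 mm long, lying on the bench. Leave alone.

How it is judged:
By the outcome, as a careful person would: the job done as asked, in the order asked, and still so for the second after the job is handed in, with the robot touching nothing.
It also fails if it takes over 70 s, if anything falls off the work surface, if the arm or the gripper's body presses on something with over 40 N, if the wrist force passes 120 N, or if a joint passes its speed limit or range.

## Working session

There is one attempt and no reset: what is moved stays moved. The work goes in short steps, Python scripts to look and compute and a tool call to move; the robot and the scene stay as the last step left them, time stands still between calls to the robot, and variables do not carry over. Pictures are saved under pics/ and viewed, about 8 in all and at most 12, crops included, and the job is handed in when it is done.

Besides the shell and the picture viewer there is one more tool, called after ">>>" as a command line: name --argument value ..., lists and objects as JSON in quotes. jog_arm: Moves the arm, as the interface text tells. Its arguments: {"type":"object","properties":{"travel":{"type":"array"},"dr":{"type":"array"},"hand":{"type":"number"}},"required":["travel","dr"]}

```bash
mkdir -p pics
cat > h.py <<'E'
import sys; sys.path.insert(0,'.')
import numpy as np, cv2
from workcell import telemetry, imaging, ticket
def snap(n,f,crop=None,s=1):
    d=imaging.get_image(n); np.savez(''+f+'.npz',**d)
    save(d,f,crop,s); return d
def save(d,f,crop=None,s=1):
    p=d['pixels'][...,::-1]
    if crop: p=p[crop[1]:crop[3],crop[0]:crop[2]]
    cv2.imwrite('pics/'+f+'.png',cv2.resize(p,None,fx=s,fy=s,interpolation=cv2.INTER_CUBIC))
def cloud(d):
    Z=d['range_z'].astype(float); v,u=np.indices(Z.shape)
    P=np.stack([(u-d['cx'])/d['fx']*Z,(v-d['cy'])/d['fy']*Z,Z,np.ones_like(Z)],-1)
    W=P@np.linalg.inv(d['extrinsics']).T
    W=W[...,:3]; W[Z<=0]=np.nan; return W
E
python3 - <<'E'
from h import *
o=telemetry.get_obs(); print(o)
a=snap('scene','sc1'); b=snap('side','si1')
for d in (a,b): print(np.linalg.inv(d['extrinsics']).round(2), d['fx'])
E
```

```text
{'t': 0.0, 'qpos': array([ 1.20102422e+00,  4.23861246e-01,  1.63072571e+00,  2.08934695e-05,
        1.08857918e+00, -1.89948273e-02]), 'qvel': array([-0.00140441, -0.00078835,  0.00060517,  0.00076819,  0.00110492,
        0.00070645]), 'joint_torque': array([-2.49377859e-03, -5.44623864e+01, -2.73667842e+01,  6.40780781e-02,
        2.25798972e-02, -7.06999208e-05]), 'ee_pos': array([214.52646707, 586.41552183, 221.87492733]), 'orientation': array([ 2.57428519e+00,  1.79923439e+00, -2.06799668e-03]), 'ft_force': array([ 0.32426182, -0.10591068, -0.49981387]), 'moment': array([-0.00618259,  0.02640637,  0.03151682]), 'width': 87.55498081394666}
[[ 1.50000e-01  7.40000e-01 -6.50000e-01  1.70864e+03]
 [ 9.90000e-01 -1.10000e-01  1.00000e-01 -1.95870e+02]
 [ 0.00000e+00 -6.60000e-01 -7.50000e-01  1.50110e+03]
 [ 0.00000e+00  0.00000e+00  0.00000e+00  1.00000e+00]] 484.40787976569965
[[ 1.00000e+00 -5.00000e-02  8.00000e-02  4.38200e+02]
 [-9.00000e-02 -7.20000e-01  6.90000e-01 -1.11873e+03]
 [ 2.00000e-02 -6.90000e-01 -7.20000e-01  1.35295e+03]
 [ 0.00000e+00  0.00000e+00  0.00000e+00  1.00000e+00]] 512.6527742555309
```

View pics/sc1.png

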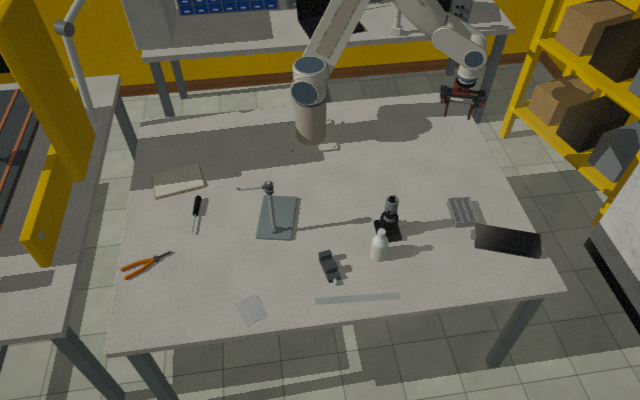

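View pics/si1.png

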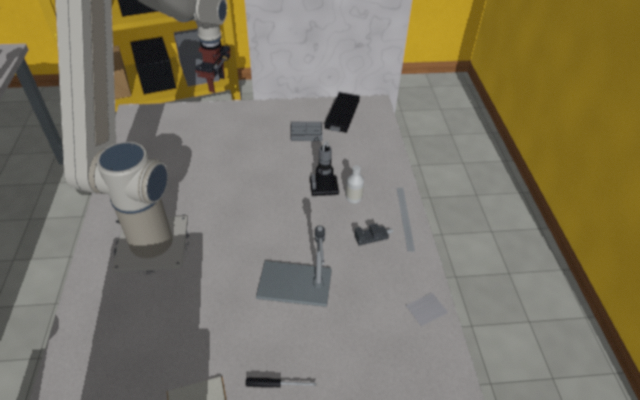

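The scene view shows the stand's rod foot near (275,230), with the hook arm pointing left (about -y) from (268,187) to (238,189). The tool and cradle are at (390,215), the bottle at (379,245). The side view shows the turret at (320,230), plate at (295,282) and cradle at (325,180). Next I measure from the depth clouds.

Run:
```python
from h import *
a=dict(np.load('sc1.npz')); b=dict(np.load('si1.npz'))
A=cloud(a);B=cloud(b)
def roi(W,x0,y0,x1,y1): 
    w=W[y0:y1,x0:x1].reshape(-1,3); return w[~np.isnan(w[:,0])]
for n,W,r in (('sc',A,(228,170,310,250)),('si',B,(245,215,345,315))):
    w=roi(W,*r)
    pl=w[(w[:,2]>9)&(w[:,2]<20)]
    rc=cv2.minAreaRect(pl[:,:2].astype(np.float32)); print(n,'plate',len(pl),rc,cv2.boxPoints(rc).round(0).tolist(), np.median(pl[:,2]))
    t=w[(w[:,2]>277)]; print('turret',len(t),t.mean(0),t.max(0)-t.min(0))
    h=w[(w[:,2]>255)&(w[:,2]<283)]; print('arm',len(h)); 
    f=h[np.argsort(h[:,1])]; print(f[::max(1,len(f)//12)].round(0).tolist())
for n,W,r in (('sc',A,(370,185,410,245)),('si',B,(305,125,345,200))):
    w=roi(W,*r); w=w[w[:,2]>5]
    for lo,hi in ((17,27),(88,98),(175,200),(200,245)):
        s=w[(w[:,2]>lo)&(w[:,2]<hi)]
        if len(s): print(n,lo,len(s),s.mean(0).round(1),s.min(0).round(),s.max(0).round())
    s=w[(w[:,2]>17)&(w[:,2]<27)]
    print(cv2.minAreaRect(s[:,:2].astype(np.float32)))
save(a,'c1',(225,165,425,265),4)
save(b,'c2',(245,115,405,315),3)
```

```text
sc plate 909 ((404.5072326660156, -202.9228515625), (275.1723327636719, 351.8450622558594), 75.63198852539062) [[200.0, -293.0], [541.0, -380.0], [609.0, -113.0], [268.0, -26.0]] 12.520952105476908
turret 33 [ 544.90462615 -219.57793519  280.20163604] [ 27.60772625 121.18962997  12.99027943]
arm 140
[[544.0, -326.0, 275.0], [546.0, -313.0, 270.0], [538.0, -299.0, 265.0], [548.0, -279.0, 267.0], [546.0, -265.0, 268.0], [542.0, -245.0, 260.0], [537.0, -233.0, 269.0], [548.0, -224.0, 259.0], [559.0, -220.0, 280.0], [547.0, -216.0, 277.0], [552.0, -210.0, 266.0], [554.0, -206.0, 278.0], [545.0, -202.0, 277.0]]
si plate 2336 ((482.6714782714844, -115.15267944335938), (292.4106750488281, 369.77197265625), 2.8584775924682617) [[327.0, 62.0], [346.0, -307.0], [638.0, -293.0], [619.0, 77.0]] 14.318312955858005
turret 73 [ 539.63273665 -220.24818942  282.12672824] [ 25.59425115 124.78560335  12.61021384]
arm 182
[[539.0, -327.0, 275.0], [541.0, -309.0, 272.0], [537.0, -291.0, 270.0], [539.0, -274.0, 270.0], [540.0, -255.0, 268.0], [534.0, -240.0, 267.0], [545.0, -234.0, 271.0], [529.0, -228.0, 256.0], [537.0, -226.0, 280.0], [527.0, -224.0, 269.0], [541.0, -221.0, 277.0], [525.0, -216.0, 260.0], [534.0, -202.0, 277.0]]
sc 17 89 [618.1 223.3  20.8] [553. 177.  17.] [653. 266.  27.]
sc 88 107 [642.6 201.8  92.3] [573. 133.  88.] [725. 255.  98.]
sc 175 109 [606.9 220.2 187.6] [579. 201. 175.] [629. 245. 196.]
sc 200 16 [603.6 224.2 211.2] [592. 210. 202.] [614. 235. 222.]
((610.9141845703125, 217.56600952148438), (111.6745376586914, 79.30659484863281), 65.9750747680664)
si 17 336 [608.2 348.   22. ] [549. 167.  17.] [715. 571.  27.]
si 88 94 [600.3 205.9  93.2] [569. 185.  88.] [633. 243.  98.]
si 175 128 [599.6 214.1 189.3] [579. 191. 176.] [621. 240. 200.]
si 200 17 [599.7 218.9 214.6] [591. 206. 204.] [611. 232. 227.]
((621.61962890625, 366.64019775390625), (406.096923828125, 161.34716796875), 85.93309020996094)
```

View pics/c1.png

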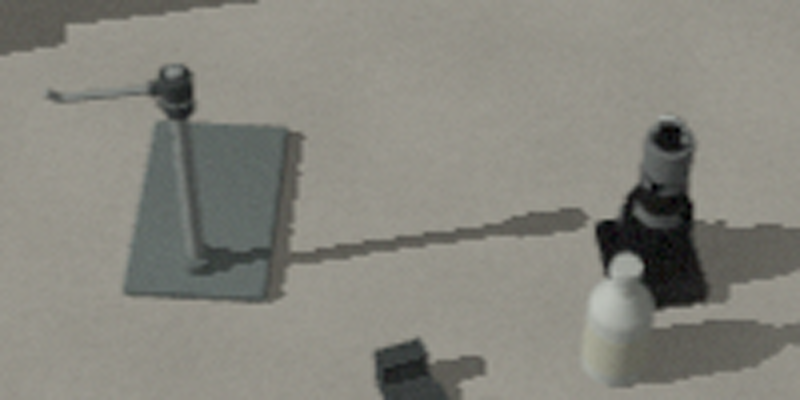

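View pics/c2.png

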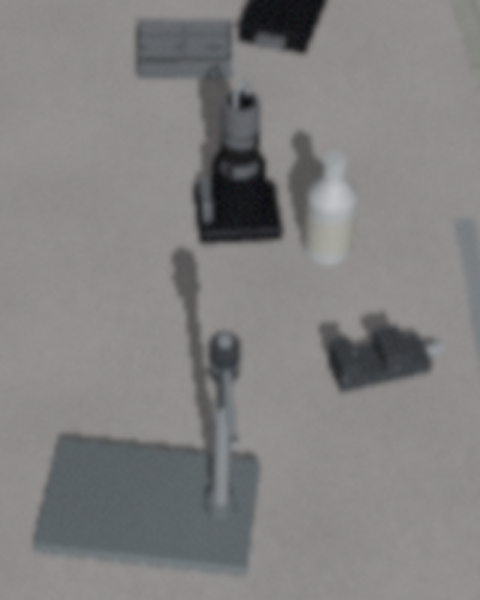

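The crops show the plate corners in scene at about (155,122), (288,127), (266,292), (124,292) in c1. In c2 they are (62,436), (259,456), (247,563), (38,545). The rod stands near the +x end, so the plate's long end points to about world -x, and the hook points to -y. I back-project the corners.

Run:
```python
from h import *
a=dict(np.load('sc1.npz')); b=dict(np.load('si1.npz'))
def onz(d,u,v,z):
    C=np.linalg.inv(d['extrinsics']); r=C[:3,:3]@[(u-d['cx'])/d['fx'],(v-d['cy'])/d['fy'],1]
    return C[:3,3]+r*(z-C[2,3])/r[2]
for d,o,s,c,t,tip in ((a,(225,165),4,[(155,122),(288,127),(266,294),(124,290)],(174,71),(52,95)),(b,(245,115),3,[(62,436),(259,456),(247,565),(38,545)],(226,338),None)):
    p=np.array([onz(d,o[0]+x/s,o[1]+y/s,14)[:2] for x,y in c],np.float32)
    r=cv2.minAreaRect(p); print(p.round(1).tolist(),r)
    q=[np.linalg.norm(p[i]-p[(i+1)%4]).round() for i in range(4)]; print(q)
    print('turret',onz(d,o[0]+t[0]/s,o[1]+t[1]/s,286))
    if tip: print('tip',onz(d,o[0]+tip[0]/s,o[1]+tip[1]/s,277))
# plate from depth with colour-free bounds
W=cloud(b); m=(abs(W[...,2]-14)<6)&(W[...,0]>330)&(W[...,0]<610)&(W[...,1]>-310)&(W[...,1]<-120)
m=cv2.morphologyEx(m.astype(np.uint8),cv2.MORPH_OPEN,np.ones((5,5)))
n,l,st,_=cv2.connectedComponentsWithStats(m); k=1+st[1:,4].argmax(); q=W[l==k][:,:2]
print(len(q),cv2.minAreaRect(q.astype(np.float32)))
```

```text
[[354.3999938964844, -241.8000030517578], [381.3999938964844, -107.0999984741211], [590.7999877929688, -151.8000030517578], [566.0, -285.6000061035156]] ((473.6839599609375, -196.35215759277344), (137.3804931640625, 216.9819793701172), 78.30656433105469)
[np.float32(137.0), np.float32(214.0), np.float32(136.0), np.float32(216.0)]
turret [ 545.39899851 -213.2510671   286.        ]
tip [ 549.72812857 -318.98686448  277.        ]
[[379.6000061035156, -110.5999984741211], [588.2999877929688, -153.3000030517578], [562.0, -286.1000061035156], [353.0, -245.89999389648438]] ((470.7899169921875, -198.8376922607422), (137.87303161621094, 213.0078582763672), 78.8460922241211)
[np.float32(213.0), np.float32(135.0), np.float32(213.0), np.float32(138.0)]
turret [ 541.85634923 -216.31842542  286.        ]
1386 ((466.2679748535156, -201.10873413085938), (139.0351104736328, 219.17530822753906), 77.2791976928711)
```

>>> jog_arm --travel '[[0, -0.12, 0.2], [0.1, -0.24, 0.3], [0.2, -0.36, 0.3], [0.3, -0.48, 0.3], [0.4, -0.6, 0.3], [0.5, -0.7, 0.3], [0.6, -0.8, 0.3], [0.7, -0.85, 0.3], [0.75, -0.9, 0.3], [0.75, -0.92, 0.3]]' --dr '[[0, 0, -0.08], [0, 0, -0.16], [0, 0, -0.24], [0, 0, -0.32], [0, 0, -0.4], [0, 0, -0.48], [0, 0, -0.56], [0, 0, -0.64], [0, 0, -0.72], [0, 0, -0.78]]'

```text
t: 1.1
ee_pos: [498.0, 235.6, 341.4]
orientation: [-3.141, 0.016, 0.002]
ft_force: [0.9, 0.3, 0.4]
width: 88.2
```

Plate direction is 168.4° (both views agree within 1°), with the rod at about (543.5,-214.5). The hook is at about -91°, so it needs about 100° clockwise. The wrist is now near the tool, so I look for the bail plane.

Run:
```python
from h import *
d=snap('wrist','w1'); 
print(np.linalg.inv(d['extrinsics']).round(2), d['fx'])
W=cloud(d); m=(W[...,2]>200)&(W[...,2]<235)&(abs(W[...,0]-600)<60)&(abs(W[...,1]-217)<60)
w=W[m]; print(len(w)); 
if len(w)>5: print(w.mean(0),cv2.fitLine(w[:,:2].astype(np.float32),2,0,.01,.01).ravel())
```

```text
[[ 1.0000e+00 -1.0000e-02 -0.0000e+00  4.9909e+02]
 [-1.0000e-02 -9.5000e-01 -3.0000e-01  3.1746e+02]
 [-0.0000e+00  3.0000e-01 -9.5000e-01  5.0406e+02]
 [ 0.0000e+00  0.0000e+00  0.0000e+00  1.0000e+00]] 299.67180419139805
204
[597.71043228 223.01552348 215.25443201] [  0.6106781   0.791879  597.71045   223.01552  ]
```

View pics/w1.png

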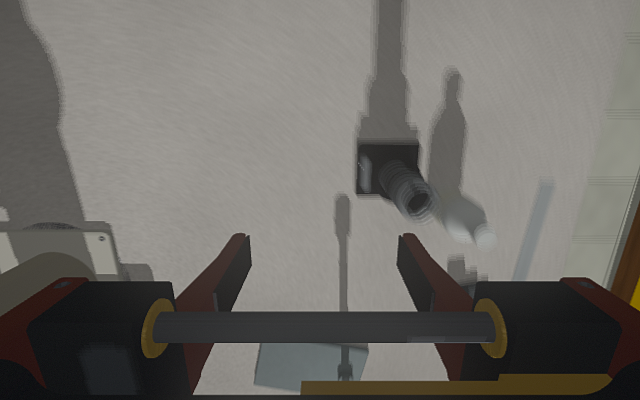

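The wrist view shows the tool's tail at (415,203), the cradle at (388,168), and the plate with rod at (345,375). Depth puts the bail at about (598,223) with its plane near 52°, to be confirmed later. Now I move to the hook arm.

>>> jog_arm --travel '[[0.01, -0.1, 0], [0.02, -0.2, 0], [0.03, -0.3, 0], [0.04, -0.42, 0], [0.05, -0.54, 0], [0.06, -0.66, 0], [0.08, -0.78, 0], [0.1, -0.88, 0], [0.11, -0.96, 0], [0.11, -1.0, 0]]' --dr '[[0, 0, 0], [0, 0, 0], [0, 0, 0], [0, 0, 0], [0, 0, 0], [0, 0, 0], [0, 0, 0], [0, 0, 0], [0, 0, 0], [0, 0, 0]]'

```text
t: 2.15
ee_pos: [546.3, -171.3, 340.9]
orientation: [3.139, -0.03, 0.001]
ft_force: [0.1, -0.1, 0.3]
width: 87.9
```

>>> jog_arm --travel '[[0, -0.1, 0], [0, -0.2, 0], [0, -0.28, 0], [0, -0.32, 0], [0, -0.33, -0.03], [0, -0.33, -0.06], [0, -0.33, -0.06], [0, -0.33, -0.06], [0, -0.33, -0.06], [0, -0.33, -0.06]]' --dr '[[0, 0, 0], [0, 0, 0], [0, 0, 0], [0, 0, 0], [0, 0, 0], [0, 0, 0], [0, 0, 0], [0, 0, 0], [0, 0, 0], [0, 0, 0]]'

```text
t: 3.15
ee_pos: [546.6, -302.8, 317.5]
orientation: [3.138, -0.029, 0.002]
ft_force: [-0.5, 0.5, -0.6]
width: 88.0
```

Run:
```python
from h import *
d=snap('wrist','w2'); o=telemetry.get_obs(); print(o['ee_pos'],o['orientation'],o['qpos'])
W=cloud(d); z=W[...,2]; m=(z>255)&(z<283)&(W[...,0]>480)&(W[...,0]<600)&(W[...,1]>-350)&(W[...,1]<-190)
w=W[m]; print(len(w)); f=w[np.argsort(w[:,1])]; print(f[::max(1,len(f)//15)].round(0).tolist())
```

```text
[ 546.57954962 -303.01484322  317.52361133] [ 3.13826624e+00 -2.93586259e-02  2.50101554e-03] [-0.52425914  0.33229756  1.538939   -0.00208508  1.26739956 -0.50492959]
2946
[[537.0, -328.0, 276.0], [538.0, -314.0, 269.0], [536.0, -298.0, 270.0], [538.0, -284.0, 270.0], [540.0, -270.0, 268.0], [537.0, -257.0, 269.0], [542.0, -245.0, 266.0], [539.0, -236.0, 272.0], [533.0, -229.0, 270.0], [535.0, -224.0, 282.0], [528.0, -221.0, 281.0], [552.0, -217.0, 282.0], [524.0, -212.0, 280.0], [548.0, -208.0, 281.0], [546.0, -205.0, 280.0], [535.0, -200.0, 278.0]]
```

View pics/w2.png

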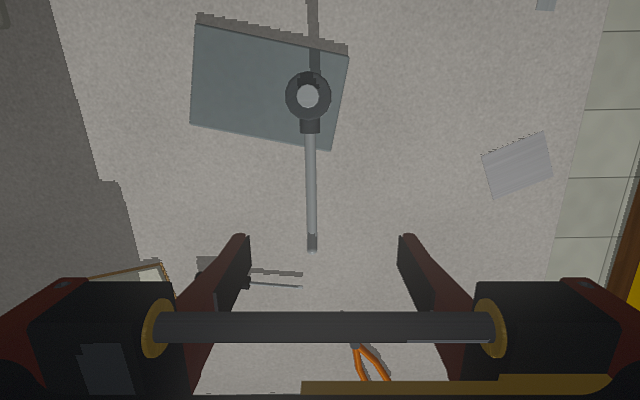

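The picture shows the turret centre at (308,95), the arm running straight down to its tip at (312,248), and the plate edges at 11.8°, which agrees with the earlier value. Depth gives the arm at x≈538, with the turret centre at about (539.5,-214). I descend astride the arm and close partly.

>>> jog_arm --travel '[[-0.01, 0.01, -0.03], [-0.02, 0.02, -0.06], [-0.02, 0.02, -0.1], [-0.02, 0.02, -0.13], [-0.02, 0.02, -0.16], [-0.02, 0.02, -0.16], [-0.02, 0.02, -0.16], [-0.02, 0.02, -0.16], [-0.02, 0.02, -0.16], [-0.02, 0.02, -0.16]]' --dr '[[0, 0, 0], [0, 0, 0], [0, 0, 0], [0, 0, 0], [0, 0, 0], [0, 0, 0], [0, 0, 0], [0, 0, 0], [0, 0, 0], [0, 0, 0]]'

```text
t: 4.2
ee_pos: [538.8, -295.1, 254.1]
orientation: [3.138, -0.029, 0.004]
ft_force: [-0.6, 0.5, 0.1]
width: 87.7
```

>>> jog_arm --travel '[[0, 0, 0], [0, 0, 0], [0, 0, 0], [0, 0, 0], [0, 0, 0], [0, 0, 0], [0, 0, 0], [0, 0, 0], [0, 0, 0], [0, 0, 0]]' --dr '[[0, 0, 0], [0, 0, 0], [0, 0, 0], [0, 0, 0], [0, 0, 0], [0, 0, 0], [0, 0, 0], [0, 0, 0], [0, 0, 0], [0, 0, 0]]' --hand -0.6

```text
t: 5.2
ee_pos: [538.8, -295.2, 254.0]
orientation: [3.138, -0.03, 0.004]
ft_force: [-0.3, 0.4, 0.6]
width: 17.8
```

Run:
```python
from h import *
o=telemetry.get_obs(); p=o['ee_pos']; print(p)
S=np.array([539.7,-214]); r=81; a0=-90.5
for a in np.linspace(a0,-191.6,21)[1:]:
    t=S+r*np.array([np.cos(np.radians(a)),np.sin(np.radians(a))])
    print(round(a,1),((t-p[:2])/400).round(3),((a-a0)/90).round(3))
```

```text
[ 538.82329998 -295.17517169  254.04211533]
-95.6 [-0.017  0.001] -0.056
-100.6 [-0.035  0.004] -0.112
-105.7 [-0.052  0.008] -0.168
-110.7 [-0.069  0.014] -0.225
-115.8 [-0.086  0.021] -0.281
-120.8 [-0.102  0.029] -0.337
-125.9 [-0.117  0.039] -0.393
-130.9 [-0.131  0.05 ] -0.449
-136.0 [-0.143  0.062] -0.506
-141.0 [-0.155  0.076] -0.562
-146.1 [-0.166  0.09 ] -0.618
-151.2 [-0.175  0.105] -0.674
-156.2 [-0.183  0.121] -0.73
-161.3 [-0.19   0.138] -0.786
-166.3 [-0.195  0.155] -0.842
-171.4 [-0.198  0.173] -0.899
-176.4 [-0.2   0.19] -0.955
-181.5 [-0.2    0.208] -1.011
-186.5 [-0.199  0.226] -1.067
-191.6 [-0.196  0.244] -1.123
```

>>> jog_arm --travel '[[-0.017, 0.001, 0], [-0.035, 0.004, 0], [-0.052, 0.008, 0], [-0.069, 0.014, 0], [-0.086, 0.021, 0], [-0.102, 0.029, 0], [-0.117, 0.039, 0], [-0.131, 0.05, 0], [-0.143, 0.062, 0], [-0.155, 0.076, 0]]' --dr '[[0, 0, -0.056], [0, 0, -0.112], [0, 0, -0.168], [0, 0, -0.225], [0, 0, -0.281], [0, 0, -0.337], [0, 0, -0.393], [0, 0, -0.449], [0, 0, -0.506], [0, 0, -0.562]]'

```text
t: 6.2
ee_pos: [477.1, -265.6, 254.3]
orientation: [2.82, -1.371, 0.004]
ft_force: [-0.4, -4.8, -1.0]
width: 17.4
```

Run:
```python
from h import *
o=telemetry.get_obs(); p=o['ee_pos']; v=o['orientation']; print(p,v,o['ft_force'],2*np.degrees(np.arctan2(v[1],v[0])),o['width'])
S=np.array([539.7,-214]); q=p[:2]-S; print(np.hypot(*q)); a0=np.degrees(np.arctan2(q[1],q[0])); print(a0)
for a in np.linspace(a0,-191.6,10)[1:]:
    t=S+81*np.array([np.cos(np.radians(a)),np.sin(np.radians(a))])
    print(round(a,1),((t-p[:2])/400).round(3),((a-a0)/90).round(3))
```

```text
[ 477.05272117 -265.61237721  254.33303941] [ 2.82017637 -1.37144773  0.00406516] [-0.37066423 -4.76776896 -0.96612289] -51.86717679269196 17.42464863394115
81.16969278062909
-140.51636967073068
-146.2 [-0.012  0.016] -0.063
-151.9 [-0.022  0.034] -0.126
-157.5 [-0.031  0.052] -0.189
-163.2 [-0.037  0.071] -0.252
-168.9 [-0.042  0.09 ] -0.315
-174.6 [-0.045  0.11 ] -0.378
-180.2 [-0.046  0.13 ] -0.441
-185.9 [-0.045  0.15 ] -0.505
-191.6 [-0.042  0.17 ] -0.568
```

>>> jog_arm --travel '[[-0.012, 0.016, 0], [-0.022, 0.034, 0], [-0.031, 0.052, 0], [-0.037, 0.071, 0], [-0.042, 0.09, 0], [-0.045, 0.11, 0], [-0.046, 0.13, 0], [-0.045, 0.15, 0], [-0.042, 0.17, 0], [-0.042, 0.17, 0]]' --dr '[[0, 0, -0.06], [0, 0, -0.12], [0, 0, -0.18], [0, 0, -0.24], [0, 0, -0.305], [0, 0, -0.37], [0, 0, -0.43], [0, 0, -0.49], [0, 0, -0.55], [0, 0, -0.55]]'

```text
t: 7.2
ee_pos: [460.2, -197.2, 254.4]
orientation: [1.986, -2.426, 0.0]
ft_force: [-0.8, -0.3, 1.4]
width: 17.6
```

>>> jog_arm --travel '[[0, 0, 0], [0, 0, 0], [0, 0, 0], [0, 0, 0], [0, 0, 0], [0, 0, 0], [0, 0, 0], [0, 0, 0], [0, 0, 0], [0, 0, 0]]' --dr '[[0, 0, 0], [0, 0, 0], [0, 0, 0], [0, 0, 0], [0, 0, 0], [0, 0, 0], [0, 0, 0], [0, 0, 0], [0, 0, 0], [0, 0, 0]]' --hand -1

```text
t: 8.2
ee_pos: [459.9, -197.6, 254.4]
orientation: [1.986, -2.425, 0.0]
ft_force: [-2.8, -4.5, 1.3]
width: 7.1
```

>>> jog_arm --travel '[[0, 0, 0], [0, 0, 0], [0, 0, 0], [0, 0, 0], [0, 0, 0], [0, 0, 0], [0, 0, 0], [0, 0, 0], [0, 0, 0], [0, 0, 0]]' --dr '[[0, 0, 0], [0, 0, 0], [0, 0, 0], [0, 0, 0], [0, 0, 0], [0, 0, 0], [0, 0, 0], [0, 0, 0], [0, 0, 0], [0, 0, 0]]' --hand 1

```text
t: 9.2
ee_pos: [459.9, -197.6, 254.4]
orientation: [1.986, -2.425, -0.0]
ft_force: [-1.0, -0.3, -0.3]
width: 83.2
```

>>> jog_arm --travel '[[0, 0, 0.05], [0, 0, 0.1], [0, 0, 0.15], [0, 0, 0.2], [0, 0, 0.2], [0, 0, 0.2], [0, 0, 0.2], [0, 0, 0.2], [0, 0, 0.2], [0, 0, 0.2]]' --dr '[[0, 0, 0], [0, 0, 0], [0, 0, 0], [0, 0, 0], [0, 0, 0], [0, 0, 0], [0, 0, 0], [0, 0, 0], [0, 0, 0], [0, 0, 0]]'

```text
t: 10.2
ee_pos: [459.8, -197.5, 333.9]
orientation: [1.986, -2.425, -0.001]
ft_force: [-0.5, 0.3, -0.2]
width: 88.0
```

Run:
```python
from h import *
d=snap('wrist','w3'); o=telemetry.get_obs(); print(o['ee_pos'],o['orientation'],o['qpos'].round(2))
W=cloud(d); z=W[...,2]; m=(z>261)&(z<283)&(W[...,0]>405)&(W[...,0]<570)&(W[...,1]>-250)&(W[...,1]<-160)
w=W[m]; n=w[w[:,0]<515]; print(len(w)); print(cv2.fitLine(n[:,:2].astype(np.float32),2,0,.01,.01).ravel(), n.min(0),n.max(0))
t=W[(z>276)&(W[...,0]>510)&(W[...,0]<575)&(W[...,1]>-250)&(W[...,1]<-180)]; print('turret',t.min(0),t.max(0))
for n_,s in (('scene','sc2'),('side','si2')):
    d=snap(n_,s); W=cloud(d); z=W[...,2]; m=(z>261)&(z<283)&(W[...,0]>405)&(W[...,0]<515)&(W[...,1]>-250)&(W[...,1]<-160); q=W[m]
    if len(q)>5: print(n_,len(q),cv2.fitLine(q[:,:2].astype(np.float32),2,0,.01,.01).ravel(),q.min(0))
```

```text
[ 459.82712877 -197.53024874  334.026097  ] [ 1.98594955e+00 -2.42496183e+00 -8.63139903e-04] [-0.43  0.12  1.78 -0.01  1.25  1.35]
2455
[ 9.7669315e-01 -2.1464026e-01  4.7323019e+02 -2.0032487e+02] [ 428.1804264  -216.11286213  265.03424011] [ 514.99605231 -187.38611185  278.51185426]
turret [ 523.89977278 -229.32488614  277.19054676] [ 553.04182673 -199.69934013  288.19928382]
scene 40 [ 9.7804707e-01 -2.0838416e-01  4.6747290e+02 -1.9704030e+02] [ 426.72906961 -206.93660352  261.78514678]
side 93 [ 9.7546691e-01 -2.2014622e-01  4.7097800e+02 -2.0134909e+02] [ 429.73784811 -216.41768011  261.34792898]
```

View pics/w3.png

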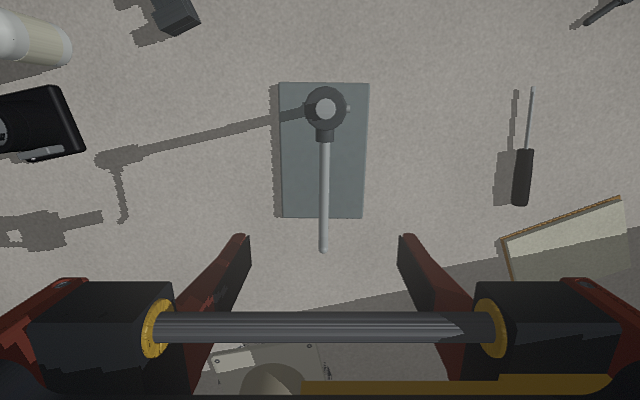

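The picture shows the hook arm from turret (325,108) to tip (323,250), over the plate and parallel to its edges. All three cameras put the hook at 167.3–168.0° against the plate's 168.4°, so it is aligned. Next I go to the tool.

>>> jog_arm --travel '[[0.03, 0.06, 0.03], [0.06, 0.12, 0.05], [0.1, 0.2, 0.05], [0.13, 0.3, 0.05], [0.16, 0.4, 0.05], [0.2, 0.5, 0.05], [0.23, 0.6, 0.05], [0.26, 0.7, 0.05], [0.3, 0.8, 0.05], [0.32, 0.88, 0.05]]' --dr '[[0, 0, 0.09], [0, 0, 0.18], [0, 0, 0.27], [0, 0, 0.36], [0, 0, 0.45], [0, 0, 0.54], [0, 0, 0.63], [0, 0, 0.72], [0, 0, 0.81], [0, 0, 0.9]]'

```text
t: 11.35
ee_pos: [588.7, 156.8, 354.1]
orientation: [3.089, -0.544, 0.007]
ft_force: [-0.3, 0.8, 0.6]
width: 87.8
```

>>> jog_arm --travel '[[0, 0.04, 0], [0.01, 0.08, 0], [0.02, 0.1, 0], [0.02, 0.12, 0], [0.02, 0.12, 0], [0.02, 0.12, 0], [0.02, 0.12, 0], [0.02, 0.12, 0], [0.02, 0.12, 0], [0.02, 0.12, 0]]' --dr '[[0, 0, 0.09], [0, 0, 0.18], [0, 0, 0.27], [0, 0, 0.36], [0, 0, 0.45], [0, 0, 0.54], [0, 0, 0.63], [0, 0, 0.72], [0, 0, 0.8], [0, 0, 0.8]]'

```text
t: 12.35
ee_pos: [596.7, 204.8, 354.0]
orientation: [2.822, 1.379, 0.01]
ft_force: [0.4, 0.3, 0.1]
width: 88.0
```

Run:
```python
from h import *
d=snap('wrist','w4'); o=telemetry.get_obs(); print(o['ee_pos'],o['orientation'],o['qpos'].round(2)); v=o['orientation']; print(2*np.degrees(np.arctan2(v[1],v[0])))
W=cloud(d); z=W[...,2]; near=(abs(W[...,0]-600)<45)&(abs(W[...,1]-220)<45)
b=W[near&(z>203)&(z<235)]; t=W[near&(z>182)&(z<200)]
print(len(b),b.mean(0) if len(b) else 0,len(t))
if len(b)>4:
  f=cv2.fitLine(b[:,:2].astype(np.float32),2,0,.01,.01).ravel(); print(f,np.degrees(np.arctan2(f[1],f[0]))); s=(b[:,:2]-f[2:])@f[:2]; print(s.min(),s.max(),np.percentile(b[:,2],[5,50,95]))
  print(cv2.minAreaRect(b[:,:2].astype(np.float32)))
if len(t)>4: print('top',cv2.minEnclosingCircle(t[:,:2].astype(np.float32)),np.median(t[:,2]),t.min(0),t.max(0))
```

```text
[596.68724366 204.7780563  354.02123021] [2.82410602 1.37318087 0.01057869] [ 0.31  0.31  1.48 -0.    1.34 -0.59]
51.86134071387122
162 [597.44274678 221.66307909 217.11265465] 1146
[  0.6050926   0.7961551 597.44275   221.66309  ] 52.764492
-15.8679367547671 16.747803490930888 [208.15375651 218.49717143 222.19337715]
((598.0368041992188, 221.7527313232422), (32.60878372192383, 5.112136363983154), 53.27108383178711)
top ((597.9878540039062, 221.6660614013672), 22.908039093017578) 192.1794355488593 [575.2851845  199.24972881 182.1083804 ] [620.21049163 244.57394741 199.8145703 ]
```

View pics/w4.png

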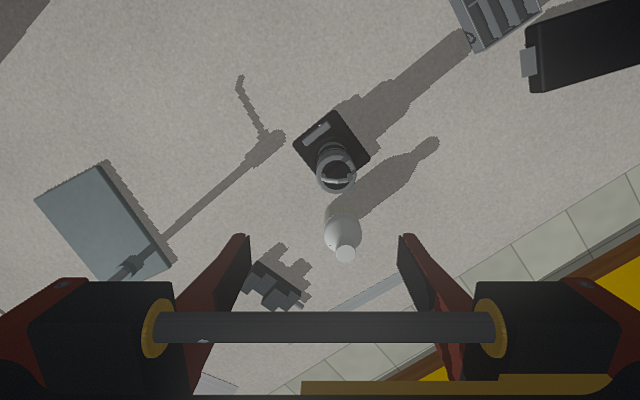

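The picture shows the tool's tail ring and bail at (337,175), the cradle at (332,150), and the bottle cap at (345,253). Tool axis is at (598,221.7), with the top face at 192 (expected about 192) and the bail plane at 53°. The fingertips stop at z 166, above the 150 mm bottle. I descend and grip.

>>> jog_arm --travel '[[0.003, 0.02, -0.02], [0.003, 0.042, -0.08], [0.003, 0.042, -0.15], [0.003, 0.042, -0.22], [0.003, 0.042, -0.29], [0.003, 0.042, -0.36], [0.003, 0.042, -0.42], [0.003, 0.042, -0.46], [0.003, 0.042, -0.47], [0.003, 0.042, -0.47]]' --dr '[[0, 0, 0.013], [0, 0, 0.013], [0, 0, 0.013], [0, 0, 0.013], [0, 0, 0.013], [0, 0, 0.013], [0, 0, 0.013], [0, 0, 0.013], [0, 0, 0.013], [0, 0, 0.013]]'

```text
t: 13.4
ee_pos: [597.8, 221.8, 165.6]
orientation: [2.81, 1.402, 0.009]
ft_force: [0.1, 0.2, -0.3]
width: 87.4
```

>>> jog_arm --travel '[[0, 0, 0], [0, 0, 0], [0, 0, 0], [0, 0, 0], [0, 0, 0], [0, 0, 0], [0, 0, 0], [0, 0, 0], [0, 0, 0], [0, 0, 0]]' --dr '[[0, 0, 0], [0, 0, 0], [0, 0, 0], [0, 0, 0], [0, 0, 0], [0, 0, 0], [0, 0, 0], [0, 0, 0], [0, 0, 0], [0, 0, 0]]' --hand -1

```text
t: 14.4
ee_pos: [598.0, 221.8, 165.9]
orientation: [2.81, 1.401, 0.01]
ft_force: [0.0, 1.0, 2.3]
width: 45.7
```

>>> jog_arm --travel '[[0, 0, 0.02], [0, 0, 0.05], [0, 0, 0.09], [0, 0, 0.13], [0, 0, 0.18], [0, 0, 0.23], [0, 0, 0.28], [0, 0, 0.32], [0, 0, 0.35], [0, 0, 0.35]]' --dr '[[0, 0, 0], [0, 0, 0], [0, 0, 0], [0, 0, 0], [0, 0, 0], [0, 0, 0], [0, 0, 0], [0, 0, 0], [0, 0, 0], [0, 0, 0]]'

```text
t: 15.4
ee_pos: [598.9, 222.1, 308.7]
orientation: [2.81, 1.401, 0.017]
ft_force: [-0.0, 0.1, -4.8]
width: 45.5
```

Grip 45.5 mm wide and a 4.8 N load: the tool is held. I carry it to a standoff ahead of the hook tip, turning 24.7° so the bail plane is square to the arm.

>>> jog_arm --travel '[[-0.03, -0.03, 0], [-0.08, -0.07, 0], [-0.14, -0.13, 0], [-0.21, -0.19, 0], [-0.28, -0.26, 0], [-0.35, -0.33, 0], [-0.42, -0.4, 0], [-0.48, -0.47, 0], [-0.53, -0.53, 0], [-0.55, -0.56, 0]]' --dr '[[0, 0, 0.03], [0, 0, 0.06], [0, 0, 0.09], [0, 0, 0.12], [0, 0, 0.15], [0, 0, 0.18], [0, 0, 0.21], [0, 0, 0.24], [0, 0, 0.27], [0, 0, 0.274]]'

```text
t: 16.4
ee_pos: [376.3, -3.2, 308.2]
orientation: [-2.446, -1.97, -0.015]
ft_force: [-0.2, -0.1, -4.6]
width: 45.8
```

>>> jog_arm --travel '[[0, -0.04, 0], [0, -0.1, 0], [0, -0.17, 0], [0, -0.24, 0], [0, -0.31, 0], [0, -0.37, 0], [0, -0.41, 0], [0, -0.435, 0], [0, -0.44, 0], [0, -0.44, 0]]' --dr '[[0, 0, 0], [0, 0, 0], [0, 0, 0], [0, 0, 0], [0, 0, 0], [0, 0, 0], [0, 0, 0], [0, 0, 0], [0, 0, 0], [0, 0, 0]]'

```text
t: 17.4
ee_pos: [376.1, -178.8, 307.9]
orientation: [-2.445, -1.969, -0.014]
ft_force: [-0.2, -0.7, -4.7]
width: 45.5
```

Run:
```python
from h import *
o=telemetry.get_obs(); v=o['orientation']; p=o['ee_pos']; print(p,v,2*np.degrees(np.arctan2(v[1],v[0])),o['width'],o['qpos'].round(2))
from scipy.spatial.transform import Rotation as R
print(R.from_rotvec(v).as_matrix()[:,2])
S=np.array([538.5,-214.5]);a=np.radians(167.8); d=np.array([np.cos(a),np.sin(a)])
for r in (165,80): print(r,(S+r*d).round(1),((S+r*d-p[:2])/400).round(3))
D=snap('side','si3'); W=cloud(D); z=W[...,2]
b=W[(z>180)&(z<380)&(abs(W[...,0]-p[0])<60)&(abs(W[...,1]-p[1])<80)]; 
for lo in range(130,380,20):
    q=b[(b[:,2]>lo)&(b[:,2]<lo+20)]
    if len(q): print(lo,len(q),q.min(0).round(),q.max(0).round())
save(D,'c3',(180,170,380,320),4)
```

```text
[ 376.07156254 -178.82926727  307.88653591] [-2.44548997 -1.96870645 -0.01446293] -282.32939592647625 45.48171696602756 [-0.48 -0.    1.97  0.01  1.17 -1.84]
[ 0.00586208  0.00741073 -0.99995536]
165 [ 377.2 -179.6] [ 0.003 -0.002]
80 [ 460.3 -197.6] [ 0.211 -0.047]
170 10 [ 369. -192.  183.] [ 389. -184.  190.]
190 23 [ 364. -197.  191.] [ 393. -181.  202.]
210 53 [ 357. -205.  211.] [ 400. -183.  229.]
230 80 [ 356. -204.  230.] [ 401. -177.  250.]
250 76 [ 355. -205.  250.] [ 435. -179.  269.]
270 84 [ 356. -204.  270.] [ 435. -182.  290.]
290 58 [ 357. -205.  290.] [ 401. -181.  310.]
310 68 [ 360. -216.  310.] [ 400. -179.  329.]
330 23 [ 373. -211.  330.] [ 400. -177.  337.]
350 3 [ 392. -159.  361.] [ 392. -153.  367.]
370 3 [ 395. -152.  370.] [ 395. -152.  378.]
```

View pics/c3.png

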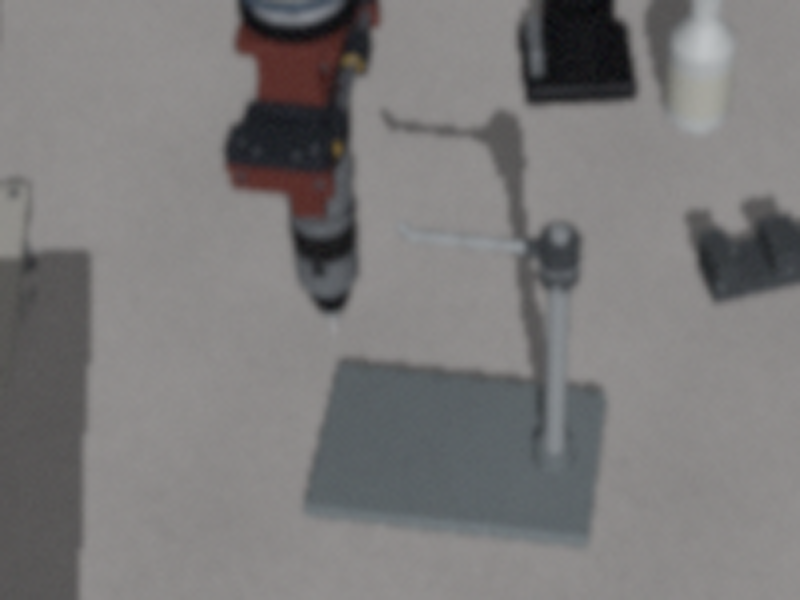

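The side crop shows the tool nose down at (325,240), the hook tip at (405,232) and the arm pointing at the tool. Offset across the arm is under 1 mm and the jaw angle is 77.7°. I lower to threading height (TCP 229) and check again.

>>> jog_arm --travel '[[0, 0, -0.02], [0, 0, -0.05], [0, 0, -0.08], [0, 0, -0.11], [0, 0, -0.14], [0, 0, -0.17], [0.003, -0.001, -0.19], [0.003, -0.001, -0.197], [0.003, -0.001, -0.197], [0.003, -0.001, -0.197]]' --dr '[[0, 0, 0], [0, 0, 0], [0, 0, 0], [0, 0, 0], [0, 0, 0], [0, 0, 0], [0, 0, 0], [0, 0, 0], [0, 0, 0], [0, 0, 0]]'

```text
t: 18.45
ee_pos: [377.6, -179.1, 229.4]
orientation: [-2.445, -1.97, -0.015]
ft_force: [0.0, -0.6, -5.7]
width: 45.3
```

Run:
```python
from h import *
o=telemetry.get_obs(); p=o['ee_pos']; print(p)
D=snap('wrist','w5'); W=cloud(D); z=W[...,2]
n=W[(z>261)&(z<282)&(W[...,0]>420)&(W[...,0]<515)&(W[...,1]>-225)&(W[...,1]<-170)]
print('arm',len(n),cv2.fitLine(n[:,:2].astype(np.float32),2,0,.01,.01).ravel() if len(n)>5 else '')
b=W[(abs(W[...,0]-p[0])<30)&(abs(W[...,1]-p[1])<30)&(z>245)&(z<300)]
if len(b): print('tool top',len(b),np.histogram(b[:,2],np.arange(245,301,5)))
bb=b[b[:,2]>272]
if len(bb)>5: print('bail',bb.mean(0),cv2.minAreaRect(bb[:,:2].astype(np.float32)),np.percentile(bb[:,2],[50,95]))
D=snap('side','si4'); W=cloud(D); z=W[...,2]
b=W[(abs(W[...,0]-p[0])<25)&(abs(W[...,1]-p[1])<25)&(z>90)&(z<280)]
for lo in (100,120,140,160,180,200): 
  q=b[(b[:,2]>lo)&(b[:,2]<lo+20)]
  if len(q): print(lo,len(q),(q[:,0].min()+q[:,0].max())/2,np.ptp(q[:,0]))
v,u=np.where((abs(W[...,0]-p[0])<25)&(abs(W[...,1]-p[1])<40)&(z>90)&(z<280)); print(u.min(),u.max(),v.min(),v.max())
```

```text
[ 377.6397472  -179.12556853  229.41940945]
arm 80 [ 9.8462802e-01 -1.7466442e-01  4.2941928e+02 -1.9121991e+02]
tool top 9626 (array([ 426, 1127, 3950,  405,  447,  544,  591,  867,  591,  333,  345]), array([245, 250, 255, 260, 265, 270, 275, 280, 285, 290, 295, 300]))
bail [ 370.86381632 -181.00303303  284.25737316] ((376.4725036621094, -181.34327697753906), (61.538475036621094, 24.284320831298828), 78.05412292480469) [283.51297086 297.84165999]
100 18 381.89987638335856 24.184350146596728
120 24 380.2776795735582 35.34439997493399
140 66 379.9483903946684 43.961344213026734
160 59 380.6629358019177 43.82368272102434
180 63 379.27331559596774 43.87428702912359
200 73 379.63981712462896 45.75769648700094
254 271 227 264
```

View pics/w5.png

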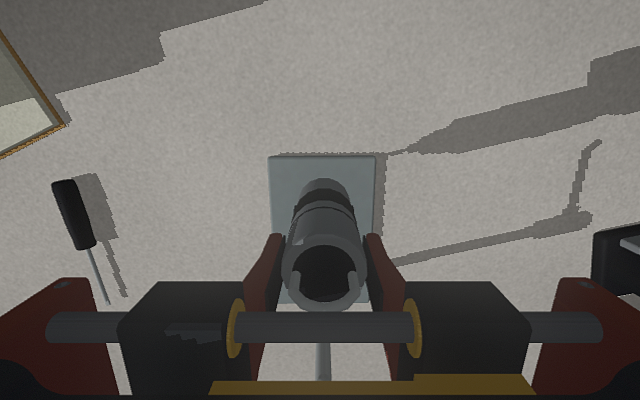

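The wrist view shows the tool held upright, centred at column 323, and the hook arm beyond it at column 323 too, so they line up. The body top is at about 256–257, as planned, so the opening spans the tip. I advance slowly.

>>> jog_arm --travel '[[0.015, -0.003, 0], [0.03, -0.007, 0], [0.045, -0.01, 0], [0.06, -0.013, 0], [0.075, -0.017, 0], [0.09, -0.02, 0], [0.105, -0.023, 0], [0.115, -0.025, 0], [0.12, -0.027, 0], [0.12, -0.027, 0]]' --dr '[[0, 0, 0], [0, 0, 0], [0, 0, 0], [0, 0, 0], [0, 0, 0], [0, 0, 0], [0, 0, 0], [0, 0, 0], [0, 0, 0], [0, 0, 0]]'

```text
t: 19.55
ee_pos: [425.9, -190.0, 229.6]
orientation: [-2.446, -1.97, -0.015]
ft_force: [-0.3, 0.6, -4.8]
width: 45.4
```

>>> jog_arm --travel '[[0.01, -0.002, 0], [0.025, -0.005, 0], [0.04, -0.009, 0], [0.055, -0.012, 0], [0.07, -0.015, 0], [0.08, -0.017, 0], [0.086, -0.019, 0], [0.086, -0.019, 0], [0.086, -0.019, 0], [0.086, -0.019, 0]]' --dr '[[0, 0, 0], [0, 0, 0], [0, 0, 0], [0, 0, 0], [0, 0, 0], [0, 0, 0], [0, 0, 0], [0, 0, 0], [0, 0, 0], [0, 0, 0]]'

```text
t: 20.55
ee_pos: [460.0, -197.5, 229.5]
orientation: [-2.446, -1.97, -0.015]
ft_force: [-0.6, 0.6, -4.0]
width: 45.4
```

Run:
```python
from h import *
o=telemetry.get_obs(); print(o['ee_pos'],o['ft_force'],o['moment'])
D=snap('side','si5'); save(D,'c5',(230,190,350,290),6)
```

```text
[ 459.98140015 -197.52119191  229.49999795] [-0.56296554  0.59513886 -3.95150965] [ 0.01179481  0.03810621 -0.02433648]
```

View pics/c5.png

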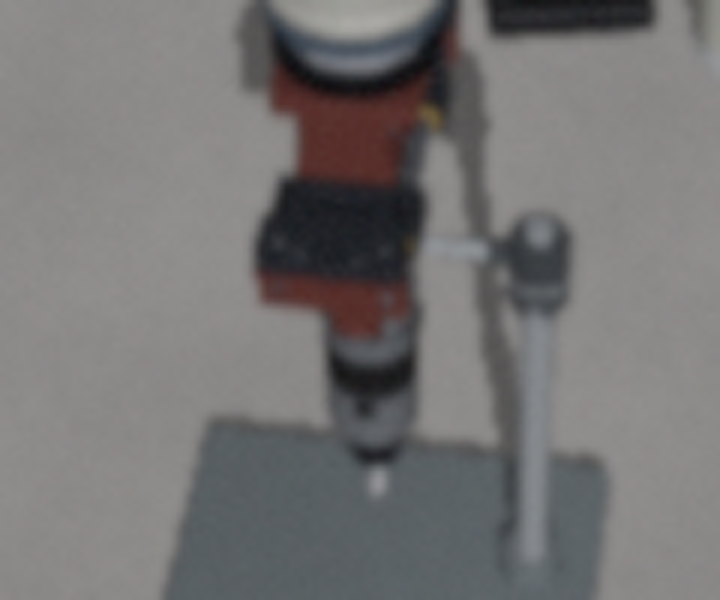

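No contact forces: the crop shows the tool at the seat (370,390) with the arm entering it from the turret (540,240), so the bail is threaded. I lower until the hook takes the weight.

>>> jog_arm --travel '[[0, 0, -0.005], [0, 0, -0.01], [0, 0, -0.015], [0, 0, -0.02], [0, 0, -0.024], [0, 0, -0.027], [0, 0, -0.029], [0, 0, -0.029], [0, 0, -0.029], [0, 0, -0.029]]' --dr '[[0, 0, 0], [0, 0, 0], [0, 0, 0], [0, 0, 0], [0, 0, 0], [0, 0, 0], [0, 0, 0], [0, 0, 0], [0, 0, 0], [0, 0, 0]]'

```text
t: 21.6
ee_pos: [460.1, -197.6, 218.0]
orientation: [-2.446, -1.97, -0.015]
ft_force: [-0.6, -0.5, -4.9]
width: 45.6
```

>>> jog_arm --travel '[[0, 0, -0.001], [0, 0, -0.002], [0, 0, -0.003], [0, 0, -0.003], [0, 0, -0.003], [0, 0, -0.003], [0, 0, -0.003], [0, 0, -0.003], [0, 0, -0.003], [0, 0, -0.003]]' --dr '[[0, 0, 0], [0, 0, 0], [0, 0, 0], [0, 0, 0], [0, 0, 0], [0, 0, 0], [0, 0, 0], [0, 0, 0], [0, 0, 0], [0, 0, 0]]'

```text
t: 22.6
ee_pos: [460.3, -197.7, 217.3]
orientation: [-2.446, -1.97, -0.016]
ft_force: [-2.3, 1.0, 5.9]
width: 45.5
```

The hook now bears the tool (the force changed from -4.9 to +5.9 N). I release.

>>> jog_arm --travel '[[0, 0, 0], [0, 0, 0], [0, 0, 0], [0, 0, 0], [0, 0, 0], [0, 0, 0], [0, 0, 0], [0, 0, 0], [0, 0, 0], [0, 0, 0]]' --dr '[[0, 0, 0], [0, 0, 0], [0, 0, 0], [0, 0, 0], [0, 0, 0], [0, 0, 0], [0, 0, 0], [0, 0, 0], [0, 0, 0], [0, 0, 0]]' --hand 1

```text
t: 23.6
ee_pos: [460.3, -197.7, 217.3]
orientation: [-2.446, -1.97, -0.016]
ft_force: [-0.3, -1.5, 0.9]
width: 88.0
```

>>> jog_arm --travel '[[0, 0, 0.02], [0, 0, 0.05], [0, 0, 0.09], [0, 0, 0.13], [0, 0, 0.18], [0, 0, 0.23], [0, 0, 0.28], [0, 0, 0.32], [0, 0, 0.34], [0, 0, 0.34]]' --dr '[[0, 0, 0], [0, 0, 0], [0, 0, 0], [0, 0, 0], [0, 0, 0], [0, 0, 0], [0, 0, 0], [0, 0, 0], [0, 0, 0], [0, 0, 0]]'

```text
t: 24.6
ee_pos: [460.8, -197.9, 355.0]
orientation: [2.445, 1.969, 0.018]
ft_force: [0.2, 0.6, 0.0]
width: 88.0
```

>>> jog_arm --travel '[[0, 0.05, 0], [0, 0.12, 0], [0, 0.2, 0], [0, 0.28, 0], [0, 0.36, 0], [0, 0.42, 0], [0, 0.45, 0], [0, 0.46, 0], [0, 0.46, 0], [0, 0.46, 0]]' --dr '[[0, 0, 0], [0, 0, 0], [0, 0, 0], [0, 0, 0], [0, 0, 0], [0, 0, 0], [0, 0, 0], [0, 0, 0], [0, 0, 0], [0, 0, 0]]'

```text
t: 25.6
ee_pos: [460.9, -14.7, 354.8]
orientation: [2.445, 1.969, 0.017]
ft_force: [0.1, -0.7, 0.3]
width: 88.1
```

>>> jog_arm --travel '[[0, 0, 0], [0, 0, 0], [0, 0, 0], [0, 0, 0], [0, 0, 0], [0, 0, 0], [0, 0, 0], [0, 0, 0], [0, 0, 0], [0, 0, 0]]' --dr '[[0, 0, 0], [0, 0, 0], [0, 0, 0], [0, 0, 0], [0, 0, 0], [0, 0, 0], [0, 0, 0], [0, 0, 0], [0, 0, 0], [0, 0, 0]]'

```text
t: 26.6
ee_pos: [460.9, -14.6, 354.8]
orientation: [2.445, 1.969, 0.017]
ft_force: [-0.6, -0.2, 0.7]
width: 88.1
```

Run:
```python
from h import *
D=snap('side','si6'); E2=snap('scene','sc6')
for d in (D,E2):
    W=cloud(d); z=W[...,2]
    for lo,hi in ((62,90),(125,230),(255,283)):
        q=W[(z>lo)&(z<hi)&(W[...,0]>400)&(W[...,0]<515)&(W[...,1]>-250)&(W[...,1]<-150)]
        if len(q): print(lo,len(q),((q.min(0)+q.max(0))/2).round(1),np.ptp(q,axis=0).round())
        if lo==255 and len(q)>5: print(cv2.fitLine(q[:,:2].astype(np.float32),cv2.DIST_HUBER,0,.01,.01).ravel())
import time
a=D['pixels'].astype(int); b=imaging.get_image('side')['pixels'].astype(int); print('diff at stand',abs(a-b)[190:310,240:350].mean(), abs(a-b)[300:390,400:500].mean())
p=np.hstack([cv2.resize(D['pixels'][180:310,230:350,::-1],(400,433)),cv2.resize(E2['pixels'][165:265,215:307,::-1],(398,433))]); cv2.imwrite('pics/f.png',p)
```

```text
62 8 [ 465.8 -199.    78.1] [15.  8. 22.]
125 343 [ 462.9 -209.2  178. ] [ 48.  31. 103.]
255 109 [ 472.  -201.2  267.3] [84. 30. 22.]
[ 9.7475219e-01 -2.2328940e-01  4.7174329e+02 -2.0198576e+02]
62 10 [ 469.3 -190.    75.7] [ 6. 12. 27.]
125 156 [ 476.3 -195.   177.5] [ 29.  47. 105.]
255 56 [ 472.4 -196.9  264.6] [83. 28. 18.]
[ 9.7949612e-01 -2.0146288e-01  4.6956720e+02 -1.9718156e+02]
diff at stand 0.8282070707070707 0.7442962962962963
```

View pics/f.png

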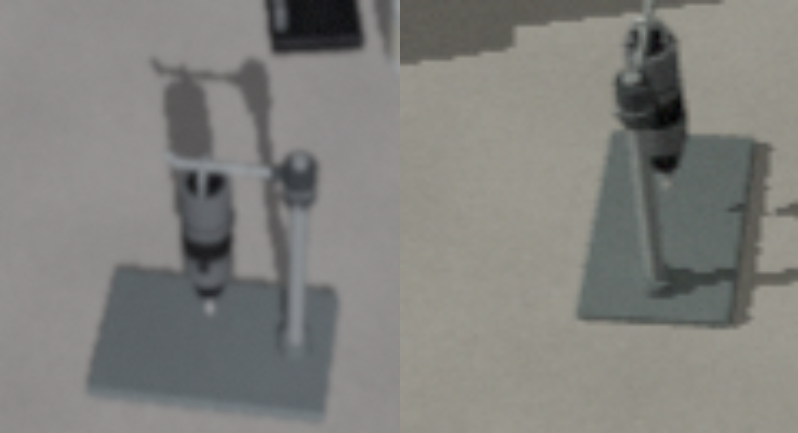

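The picture shows the tool hanging upright from the arm (left panel, 207,235), over the plate, with the hook still along it. I wait a little and then check for swing.

>>> jog_arm --travel '[[0, 0, 0], [0, 0, 0], [0, 0, 0], [0, 0, 0], [0, 0, 0], [0, 0, 0], [0, 0, 0], [0, 0, 0], [0, 0, 0], [0, 0, 0]]' --dr '[[0, 0, 0], [0, 0, 0], [0, 0, 0], [0, 0, 0], [0, 0, 0], [0, 0, 0], [0, 0, 0], [0, 0, 0], [0, 0, 0], [0, 0, 0]]'

```text
t: 27.75
ee_pos: [460.9, -14.6, 354.8]
orientation: [2.445, 1.969, 0.017]
ft_force: [-1.7, -0.2, -0.3]
width: 87.6
```

>>> jog_arm --travel '[[0, 0, 0], [0, 0, 0], [0, 0, 0], [0, 0, 0], [0, 0, 0], [0, 0, 0], [0, 0, 0], [0, 0, 0], [0, 0, 0], [0, 0, 0]]' --dr '[[0, 0, 0], [0, 0, 0], [0, 0, 0], [0, 0, 0], [0, 0, 0], [0, 0, 0], [0, 0, 0], [0, 0, 0], [0, 0, 0], [0, 0, 0]]'

```text
t: 28.75
ee_pos: [460.9, -14.7, 354.8]
orientation: [2.445, 1.969, 0.017]
ft_force: [0.2, -0.7, -0.3]
width: 88.1
```

Run:
```python
from h import *
I=[]
for k in range(8):
    d=imaging.get_image('side'); I.append(d['pixels'].astype(int))
    W=cloud(d); z=W[...,2]; q=W[(z>125)&(z<230)&(W[...,0]>400)&(W[...,0]<515)&(W[...,1]>-250)&(W[...,1]<-150)]; print(k,q.mean(0).round(2))
old=np.load('si6.npz')['pixels'].astype(int)
for J in (I[-1]-I[0],I[-1]-old): print(abs(J)[190:310,240:350].mean(),abs(J)[300:390,400:500].mean())
# untouched things: compare with first side picture
p=np.load('si1.npz')['pixels'].astype(int); J=abs(I[-1]-p)
for n,(x0,y0,x1,y1) in dict(bottle=(346,162,366,206),vice=(350,220,392,246),driver=(242,370,320,390),bits=(288,120,324,142)).items(): print(n,J[y0:y1,x0:x1].mean())
```

```text
0 [ 461.99 -214.24  179.38]
1 [ 462.02 -214.22  179.59]
2 [ 461.92 -214.65  179.42]
3 [ 461.98 -214.33  179.22]
4 [ 461.89 -214.48  180.66]
5 [ 461.95 -214.3   179.98]
6 [ 461.8  -214.48  179.79]
7 [ 462.05 -214.52  180.04]
0.8243939393939393 0.7493703703703704
0.8291414141414142 0.75
bottle 1.6325757575757576
vice 1.5207570207570207
driver 1.6217948717948718
bits 18.715488215488215
```

Run:
```python
from h import *
for n,f in (('side','si1'),):
    a=dict(np.load(f+'.npz')); b=imaging.get_image(n)
    for d in (a,b):
        W=cloud(d); q=W[118:144,284:328].reshape(-1,3); q=q[(q[:,2]>18)&(q[:,2]<40)]; print('bits',len(q),np.median(q,0).round(1))
print(ticket.close_job())
```

```text
bits 378 [561.8 547.3  26.3]
bits 282 [577.8 546.   25.2]
the job is handed in; nothing more can be done
None
```

I handed the job in at about 29 s. The tool hangs nose down by its bail on the hook, over the plate, and the robot is clear of it.

**What I did**
- With the tool still in its cradle, I straddled the hook arm with the fingers and swung it about 100°. I then closed the fingers on it briefly to set the direction, and let go.
- I gripped the tool by the top of its body and lifted it straight out of the cradle.
- I turned it square to the arm, passed the bail over the hook tip without contact force, and lowered it until the hook took the weight. Then I released it and backed away.

**Last checks**
- **Hook direction:** the two fixed cameras put it at about 167.1° and 168.4°, against about 168.4° for the plate.
- **Stillness:** the tool's mean horizontal position varied by under 0.5 mm over eight frames. The picture also matched the one about 2 s earlier to within noise.
- **Bottle, vice and screwdriver:** unchanged in the pictures from start to end.

**One check disagreed:** the bit tray's area of the side picture changed. Its depth median shifted 16 mm in x (562 to 578), with fewer points (378 down to 282). I think this comes from the tool and its shadow, which overlapped that area in the first picture, and the arm never went near the tray. I did not look at a final picture of the tray to confirm it.

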